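# Close and latch the sliding-lid die chest

### The job

Clear the wrench off the open die chest and lay it flat in the empty tray. Then slide the chest's lid shut, swing the draw latch's wire loop over so that its crossbar drops behind the keeper on the lid, and press the latch lever down past centre until it lies flat, stays down by itself and holds the lid tight against its seal. Leave the other things on the bench and on the chest standing where they are.

Things in the scene. Friction and masses are not known exactly. Their poses are not given: they have to be found in the camera images.
- deck_edge (a point): Grey steel chest fixed to the bench, 150 mm wide. Axes: +x the way the lid opens, y across, z up. The point: mid-top of the deck's edge, 66 mm above the bench. From here to -x a solid deck 130 mm long carrying the latch; to +x an open well 134 mm long, side walls 6 mm thick ending 60 mm above the bench (the lid slides on them), low dies inside (below 35 mm).
- keeper_foot (a point): Keeper on the lid: steel plate 26 mm wide, 4 mm thick, rising 15 mm above the lid, leaning 15 degrees to +x (axes as deck_edge). The point is on the lid's top (66 mm above the bench), on the hooking (+x) side, 15 mm behind the lid's front edge, on the centre line. The crossbar must lie on this +x side. The lid is an aluminium plate 140 x 150 x 6 mm, level with the deck.
- lid (a joint): How far the lid is open, m: 0 = latched tight, 0.004 = touching the rubber seal at the deck's edge (from there a spring, 10 N/mm), at most 0.13. The lid's front edge is this far to +x of deck_edge. Friction 2.5 N; stays where left. Starts 0.098 to 0.122, its rear then sticking out over the bench.
- lid_lip (a point): Upturned lip along the lid's rear edge, 120 mm wide, 5 mm thick, 22 mm high above the lid: push it to -x to shut the lid. The point is the centre of its outer (+x) face, 11 mm above the lid's top. Axes as deck_edge.
- lever (a joint): Latch lever angle, rad: 0 = flat along the deck, pointing away from the keeper (closed); 1.57 = upright; more = leaning towards the keeper; stop 2.45. Starts 1.6 to 2.1. Stiff pivot (0.06 N m), stays where left. With the bar hooked it starts to pull the seal at about 1.2, needs up to 7 N at the tip near 1.0 (let go there, it springs back), passes centre near 0.3, then is drawn to 0 and stays.
- lever_pin (a point): Axis (along y) of the lever's fixed pivot: 18 mm above the deck (84 mm above the bench), 55 mm to -x of deck_edge, on the centre line, between two cheek plates (36 mm over all, reaching 25 mm above the deck). Turns with the lever.
- lever_tip (a point): End of the lever, 60 mm from lever_pin: steel strip 22 mm wide (28 mm at the turned-up tip), 5 mm thick; the point is on the side that is uppermost when closed, then about 23 mm above the deck.
- bail_pin (a point): Axis (along y), 22 mm from lever_pin part-way along the lever, on which the wire loop (bail) turns; it moves with the lever. The bail is a U of 6 mm steel wire, 48 mm wide outside, 36 mm inside, straddling the lever, crossbar 95 mm from this axis: it swings clear over the lever tip. It swings freely (0.05 kg) and falls to whichever side it leans; thrown back it leans on a stop.
- bail_bar (a point): Centre of the bail's crossbar (6 mm wire, 42 mm long, along the chest's y). Starts swung back past upright (30 to 65 degrees), above the deck, away from the keeper. Hooked, it lies 3 to 7 mm above the lid's top behind the keeper. With the lid shut and the lever as it starts, the bail swung down lands 5 to 25 mm behind the keeper; the keeper then catches it as the lever comes back.
- wrench_mid (a point): Steel wrench, 170 mm, about 0.14 kg, lying flat across the well on the side walls, in the lid's way. The point is its centre, half-way up (3.5 mm above its underside); x runs along it. Shaft 17 mm wide, 7 mm thick; one end a ring, 32 mm wide, the other open-jawed, 38 mm wide.
- tray: Empty black tray fixed to the bench, 210 mm (its x) by 120 mm (y), 32 mm high, walls and floor 4 mm. Origin at the centre of its underside. It stands left or right of the chest; on the other side is a wooden rack with steel dies, 85 mm high, same footprint.
- bushing: Bystander: steel bushing, 28 mm diameter, 24 mm high, standing on the deck beside the latch. Origin under its centre.
- spacer: Bystander: brass cylinder, 26 mm diameter, 30 mm high, standing on the deck on the other side of the latch. Origin under its centre.
- die: Bystander: dark steel cylinder, 38 mm diameter, 55 mm high, standing on the bench beside the lid. Origin under its centre.
- oil: Bystander: white bottle, 52 mm diameter, 120 mm high, beyond the chest. Origin under its centre.
- jar: Bystander: glass jar, 60 mm diameter, 70 mm high, beyond the chest. Origin under its centre.
- driver: Bystander: screwdriver with a black handle, 170 mm long, lying beside the chest on the side away from the robot. Origin under its middle.

How it is judged:
On the way, in this order (a step that is already met when the one before it is completed fails the run):
1. the wrench lies in the tray (x of wrench_mid in the frame of tray between -0.05 and 0.05 m and y of wrench_mid in the frame of tray between -0.055 and 0.055 m and z of wrench_mid in the frame of tray below 0.02 m), for 0.2 s.
2. the bail's crossbar has been dropped behind the keeper with the lever still up (x of bail_bar in the frame of keeper_foot between 0.001 and 0.03 m and z of bail_bar in the frame of keeper_foot below 0.013 m and value of joint lever above 0.9 rad), for 0.2 s.
At the end, for the whole second after the job is handed in: Wrench flat in the tray (centre within 50 mm along, 55 mm across, under 20 mm up, tilt under 0.15 rad); crossbar 1 to 30 mm behind keeper_foot and under 13 mm above the lid; lever below 0.12 rad and still; lid joint below 2.5 mm; bystanders left (all of step 1 and (angle between wrench_mid's own z axis and vertical below 0.15 rad or angle between wrench_mid's own z axis and vertical above 2.99 rad) and x of bail_bar in the frame of keeper_foot between 0.001 and 0.03 m and z of bail_bar in the frame of keeper_foot below 0.013 m and value of joint lever below 0.12 rad and value of joint lid below 0.0025 m and velocity of joint lever below 0.05 rad/s); the robot touches nothing.
It fails at once if a bystander is pushed more than 25 mm (distance of any of bushing, spacer, die, oil, jar, driver from where it was at the start of the episode above 0.025 m).
It fails at once if a standing bystander is knocked over (angle between any of bushing, spacer, die, oil, jar's own z axis and vertical above 0.5 rad).
It also fails if it takes over 64 s, if anything falls off the work surface, if the arm or the gripper's body presses on something with over 40 N, if the wrist force passes 120 N, or if a joint passes its speed limit or range.

### The arm

A 6-joint arm with a two-finger parallel gripper is mounted at the origin on the work surface. World frame = base frame: x ahead of the robot, y to its left, z up, the work surface at z = 0. Lengths are in m, angles in rad, forces in N, time in s.
With the tool pointing down it reaches from about 0.35 to 0.875 m from the base axis. Payload 15.5 kg.
Tool frame: the origin (TCP) lies on the mounting face of the last link; the fingertips stand 173 mm ahead of it and the grasp point (between the pads) lies 155 mm ahead of it; z points along the fingers, x is the direction in which the jaws open and shut, and the axes are right-handed (so a half turn about z gives the same grasp; the last joint's range is limited). The gripper opens to 85 mm and grips with 20 to 120 N. Pads are 22 mm wide; open, the fingers measure 114 mm over their backs; the gripper's body (76 mm by 85 mm) begins 54 mm behind the grasp point. The pads swing forward as they close: fully open they stand 13 mm farther back than shut.
Start: joints at [1.212, 0.494, 1.345, -0, 1.302, -0.096], TCP at [0.163, 0.603, 0.405] pointing down, gripper open.
Joint ranges: [-2.91, 2.91], [-0.82, 2.16], [0.22, 2.67], [-1.22, 4.37], [0.12, 2.79], [-3.08, 3.08]. Speed limits (rad/s): [1.89, 1.89, 2.57, 3.01, 3.01, 3.01].

### API

Orientations are given as a unit quaternion [x, y, z, w].
In Python, from station import env gives the robot as it stands. The module is installed in compiled form; this text tells all that it offers.
- The arm moves only by the shell command python3 -m inch 'ROWS' [OPENING]. ROWS is JSON, a list of rows, each a list of 2 entries, a list of its own where there are three numbers: the shift along the world's x, y, z in mm, then the turn about the world's z in rad. A call has 1 to 8 rows; each row shifts and turns the commanded pose from where the row before left it; what a row does not reach is not made up. A row lasts 1/10 s, in which the tool goes at most 50 mm and 8.59 degrees, less where a joint would pass 70% of its speed; a pose out of reach is approached as far as the arm can. A call with a gripper value outside its range is refused whole. OPENING is the closure, from -1 (fully open) to 1 (shut), set as the call begins (- or left out, the last holds). The fingers move at their own pace and stop on an object; the grip force is fixed at half the most. Time passes only in rows, so rows that do not move let the fingers close. It gives the time, the measured TCP pose, the force and the opening at its end, in the units of the state.
- env.state(): the state, without advancing time (a new reading comes with each control period).
- env.read_camera(name): name is "scene" or "top"; returns the picture (480x640x3 uint8, red, green, blue); there is no depth.
- env.camera_params(name): a dict with "fx", "fy", "cx", "cy" (pixels), "extrinsics" (4x4, takes a point from camera to world coordinates). Camera axes: x right, y down, z forward; pixel columns grow to the right and rows downward; lengths in m; the calibration is good to about 2 mm. A picture is of the moment at which its call begins. camera_params takes no time and is no camera call.
- env.job_done(): hands the job in, once; it reports no verdict.
The state is a dict: "t": time; "q": joint angles; "qd": joint speeds; "joint_efforts": joint torques, N m; "tcp_pos": TCP position; "eef_rot": TCP orientation; "force": force on the tool from outside, world axes, zero at the start; "torque": the same for the moment, N m; "gripper_width": opening from 0.0 (shut) to 1.0 (fully open).
Only numpy, scipy, OpenCV 4.12 (cv2) and the standard library are available. Lean on these libraries where they do the work, as an engineer would, in place of code of your own. Each camera call takes 0.05 s, during which the arm holds its last target.

## Working session

There is one attempt and no reset: what is moved stays moved. The work goes in short steps, Python scripts to look and compute and a shell command to move; the robot and the scene stay as the last step left them, time stands still between calls to the robot, and variables do not carry over. Pictures are saved under pics/ and viewed, and the job is handed in when it is done.

```bash
mkdir -p pics; ls; cat > h.py <<'E'
import numpy as np, cv2
from station import env
def snap(name,fn):
    im=env.read_camera(name); cv2.imwrite('pics/'+fn,cv2.cvtColor(im,cv2.COLOR_RGB2BGR)); return im
def ray(name,u,v):
    p=env.camera_params(name);E=np.array(p['extrinsics'])
    d=E[:3,:3]@np.array([(u-p['cx'])/p['fx'],(v-p['cy'])/p['fy'],1]);return E[:3,3],d
def atz(name,u,v,z):
    o,d=ray(name,u,v);return o+d*(z-o[2])/d[2]
def proj(name,P):
    p=env.camera_params(name);E=np.linalg.inv(np.array(p['extrinsics']))
    c=E[:3,:3]@np.array(P)+E[:3,3];return np.array([p['fx']*c[0]/c[2]+p['cx'],p['fy']*c[1]/c[2]+p['cy']])
E
python3 - <<'E'
from h import *
snap('scene','s0.png');snap('top','t0.png')
for n in('scene','top'):
    print(env.camera_params(n))
print(env.state())
E
```

```text
pics
{'fx': 539.7726986405967, 'fy': 539.7726986405967, 'cx': 317.22561051784163, 'cy': 240.3957778625662, 'extrinsics': array([[ 0.43651487,  0.47744219, -0.76256392,  1.48263218],
       [ 0.89969271, -0.23427535,  0.3683315 , -0.40085366],
       [-0.00279293, -0.84685537, -0.53181593,  0.70757031],
       [ 0.        ,  0.        ,  0.        ,  1.        ]])}
{'fx': 477.5135975174319, 'fy': 477.5135975174319, 'cx': 320.735756672113, 'cy': 241.5086521484638, 'extrinsics': array([[-0.00353611, -0.99835172,  0.05728296,  0.53989624],
       [-0.99976226,  0.00476199,  0.02127806, -0.00156072],
       [-0.02151577, -0.0571941 , -0.99813121,  1.09072674],
       [ 0.        ,  0.        ,  0.        ,  1.        ]])}
{'t': 0.1, 'q': array([ 1.21147507e+00,  4.94120291e-01,  1.34608530e+00,  7.90636749e-06,
        1.30245299e+00, -9.55387220e-02]), 'qd': array([ 2.62322590e-03, -2.19149863e-03, -1.33465954e-03, -1.11441480e-03,
       -1.96602181e-03,  1.70911816e-05]), 'joint_efforts': array([ 1.35058010e-03, -8.83591890e+01, -3.84563506e+01, -2.04561111e-04,
        5.05452554e-03,  4.96922576e-05]), 'tcp_pos': array([0.1629308 , 0.60325114, 0.40415477]), 'eef_rot': array([ 7.93957108e-01,  6.07973541e-01, -4.54149531e-04,  2.78952501e-04]), 'force': array([-0.33113698, -0.08068761, -0.95058657]), 'torque': array([-0.01126178, -0.00551915, -0.04858126]), 'gripper_width': 0.9975967532827631}
```

View pics/s0.png

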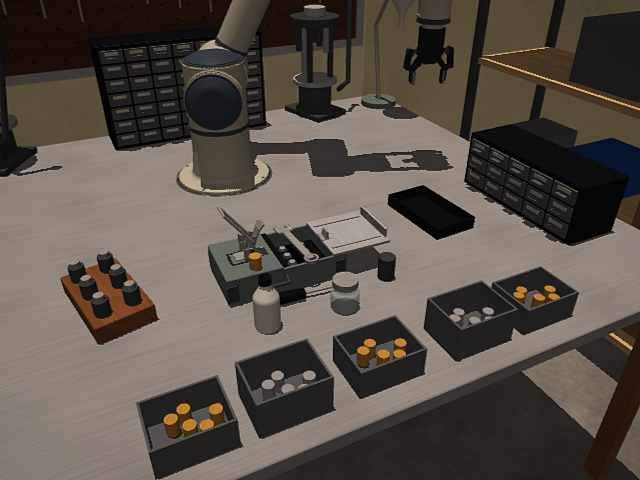

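View pics/t0.png

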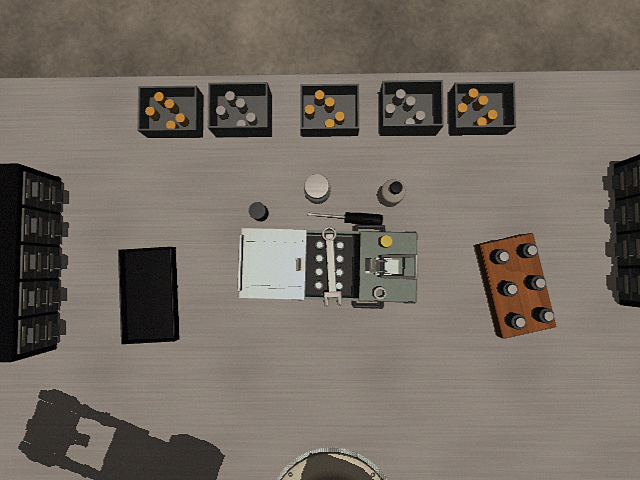

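```bash
python3 - <<'E'
import cv2
t=cv2.imread('pics/t0.png');s=cv2.imread('pics/s0.png')
cv2.imwrite('pics/t0c.png',cv2.resize(t[195:325,230:430],None,fx=4,fy=4,interpolation=cv2.INTER_CUBIC))
cv2.imwrite('pics/t0d.png',cv2.resize(t[230:360,100:200],None,fx=4,fy=4,interpolation=cv2.INTER_CUBIC))
cv2.imwrite('pics/s0c.png',cv2.resize(s[195:325,200:400],None,fx=4,fy=4,interpolation=cv2.INTER_CUBIC))
E
```

```text
(no output)
```

View pics/t0c.png

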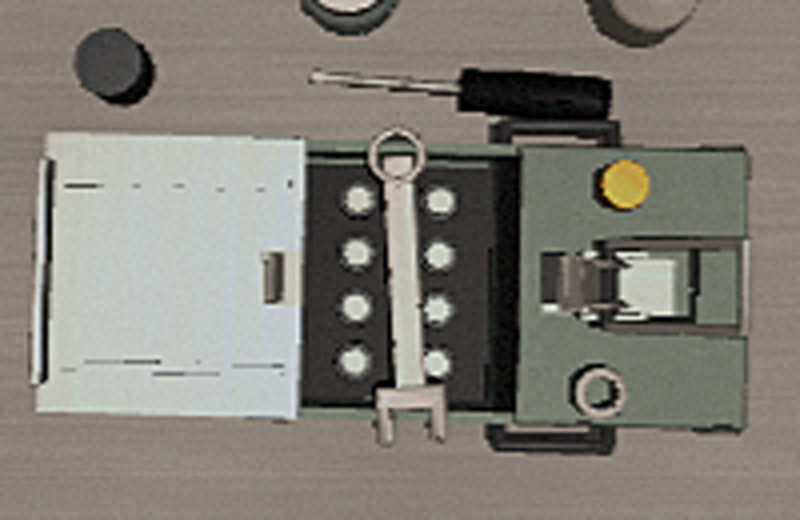

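View pics/s0c.png

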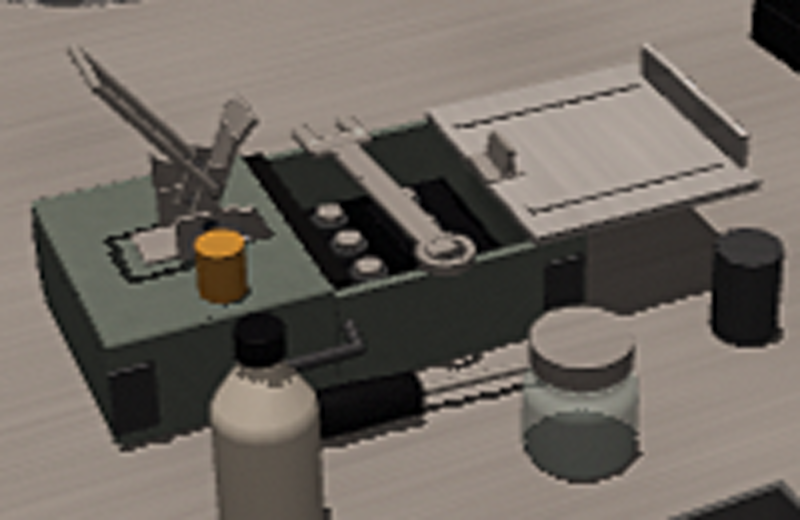

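View pics/t0d.png

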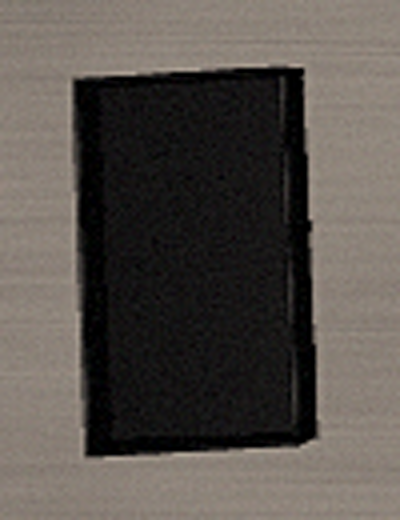

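```bash
python3 - <<'E'
from h import *
def c(u,v,z): return atz('top',230+u/4,195+v/4,z)
def d(u,v,z): return atz('top',100+u/4,230+v/4,z)
for n,a in dict(edgeA=(522,148,.066),edgeB=(516,424,.066),deckA=(748,148,.066),deckB=(745,430,.066),lid1=(48,135,.066),lid2=(304,140,.066),lid3=(297,417,.066),lid4=(37,412,.066),ringtop=(397,128,.067),ring=(397,155,.067),jawL=(382,442,.067),jawR=(440,442,.067),shaft1=(401,220,.067),shaft2=(409,340,.067),keepL=(265,278,.08),keepR=(297,278,.066),bushing=(600,392,.09),spacer=(625,185,.096),die=(110,62,.055),bar=(743,285,.14),levertip=(560,280,.14)).items(): print(n,c(*a).round(4))
for n,a in dict(t1=(75,78,.032),t2=(302,67,.032),t3=(316,440,.032),t4=(88,456,.032)).items(): print(n,d(*a).round(4))
E
```

```text
edgeA [ 0.6188 -0.0652  0.066 ]
edgeB [ 0.4713 -0.0608  0.066 ]
deckA [ 0.6181 -0.1861  0.066 ]
deckB [ 0.4679 -0.1823  0.066 ]
lid1 [0.6271 0.1904 0.066 ]
lid2 [0.6237 0.052  0.066 ]
lid3 [0.4753 0.056  0.066 ]
lid4 [0.4783 0.1954 0.066 ]
ringtop [0.6298 0.0018 0.067 ]
ring [0.6153 0.0019 0.067 ]
jawL [0.462  0.0106 0.067 ]
jawR [ 0.4619 -0.0203  0.067 ]
shaft1 [ 5.803e-01 -1.000e-04  6.700e-02]
shaft2 [ 0.5161 -0.0041  0.067 ]
keepL [0.5494 0.072  0.08  ]
keepR [0.5495 0.0558 0.066 ]
bushing [ 0.4894 -0.1032  0.09  ]
spacer [ 0.5969 -0.1167  0.096 ]
die [0.6679 0.1586 0.055 ]
bar [ 0.5445 -0.1693  0.14  ]
levertip [ 0.5473 -0.0789  0.14  ]
t1 [0.5849 0.4735 0.032 ]
t2 [0.5905 0.3457 0.032 ]
t3 [0.3842 0.335  0.032 ]
t4 [0.3755 0.4619 0.032 ]
```

```bash
python3 -m inch '[[[24,-38,0],0.02],[[24,-38,0],0.02],[[24,-38,0],0.02],[[24,-38,0],0.02],[[24,-38,0],0.02],[[24,-38,0],0.02],[[24,-38,0],0.02],[[24,-38,0],0.02]]' 0; python3 -m inch '[[[24,-38,0],0.02],[[24,-38,0],0.02],[[24,-38,0],0.02],[[24,-38,0],0.02],[[24,-38,0],0.02],[[24,-38,0],0.02],[[24,-38,0],0.02],[[0,0,0],0]]'
```

```text
t: 0.9
tcp_pos: [0.3555, 0.2977, 0.4046]
eef_rot: [0.742, 0.67, -0.0, -0.0]
force: [0.2, -0.2, -0.0]
gripper_width: 0.502
t: 1.7
tcp_pos: [0.5253, 0.0295, 0.4044]
eef_rot: [0.695, 0.719, 0.0, 0.001]
force: [-0.2, 0.6, 0.3]
gripper_width: 0.498
```

```bash
python3 -m inch '[[[21,-31,-20],0.01],[[0,0,-40],0],[[0,0,-40],0],[[0,0,-30],0],[[0,0,0],0],[[0,0,0],0]]'; python3 - <<'E'
from h import *
snap('top','t1.png');s=snap('scene','s1.png')
t=cv2.imread('pics/t1.png');s=cv2.imread('pics/s1.png')
a=cv2.resize(t[195:325,230:430],None,fx=3,fy=3);b=cv2.resize(s[175:275,200:400],None,fx=3,fy=3)
cv2.imwrite('pics/c1.png',np.vstack([a,b])[:600])
E
```

```text
t: 2.3
tcp_pos: [0.544, 0.0026, 0.2751]
eef_rot: [0.691, 0.723, -0.0, -0.0]
force: [-0.4, -1.0, 0.8]
gripper_width: 0.494
```

View pics/c1.png

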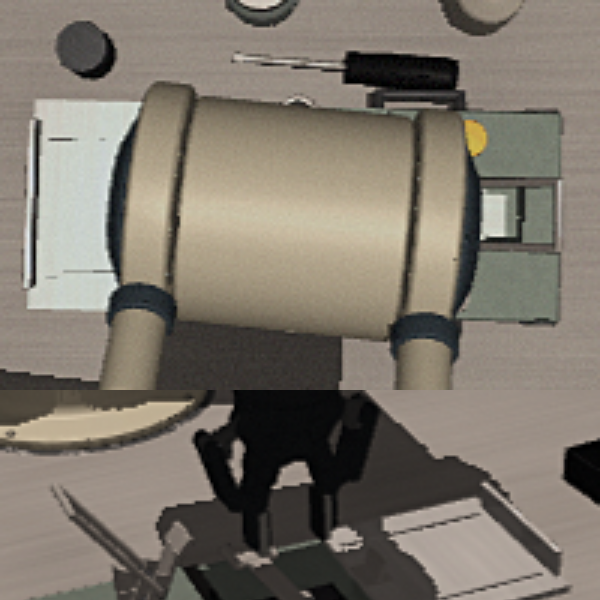

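```bash
python3 -m inch '[[[0,-2,-20],0],[[0,0,-20],0],[[0,0,-16],0],[[0,0,0],0]]'; python3 -m inch '[[[0,0,0],0],[[0,0,0],0],[[0,0,0],0],[[0,0,0],0],[[0,0,0],0],[[0,0,0],0]]' 1
```

```text
t: 2.8
tcp_pos: [0.544, 0.0005, 0.2187]
eef_rot: [0.691, 0.723, -0.0, -0.0]
force: [-0.2, 0.3, 1.2]
gripper_width: 0.495
t: 3.4
tcp_pos: [0.5445, 0.0004, 0.2203]
eef_rot: [0.691, 0.723, 0.001, 0.001]
force: [-1.6, 0.9, 8.4]
gripper_width: 0.182
```

```bash
python3 -m inch '[[[0,0,20],0],[[0,0,30],0],[[0,0,40],0],[[0,0,0],0]]'; python3 -m inch '[[[-6,40,0],0],[[-6,40,0],0],[[-6,40,0],0],[[-6,40,0],0],[[-6,40,0],0],[[-6,40,0],0],[[-6,40,0],0],[[-6,40,0],0]]'; python3 -m inch '[[[-6,40,0],0.01],[[-8,45,0],0],[[0,0,0],0],[[0,0,0],0]]'
```

```text
t: 3.8
tcp_pos: [0.5452, 0.0003, 0.3141]
eef_rot: [0.691, 0.723, 0.003, 0.003]
force: [1.0, -0.1, -2.0]
gripper_width: 0.179
t: 4.6
tcp_pos: [0.4954, 0.322, 0.3091]
eef_rot: [0.691, 0.723, 0.0, 0.0]
force: [0.6, -0.4, -1.1]
gripper_width: 0.183
t: 5.0
tcp_pos: [0.4814, 0.4061, 0.3087]
eef_rot: [0.686, 0.727, 0.0, 0.0]
force: [-1.2, -0.2, -0.9]
gripper_width: 0.18
```

```bash
python3 - <<'E'
from h import *
snap('top','t2.png');s=snap('scene','s2.png')
t=cv2.imread('pics/t2.png');s=cv2.imread('pics/s2.png')
a=cv2.resize(t[220:360,50:250],None,fx=2,fy=2);b=cv2.resize(s[120:260,340:540],None,fx=2,fy=2)
cv2.imwrite('pics/c2.png',np.vstack([a,b])[:600])
E
```

```text
(no output)
```

View pics/c2.png

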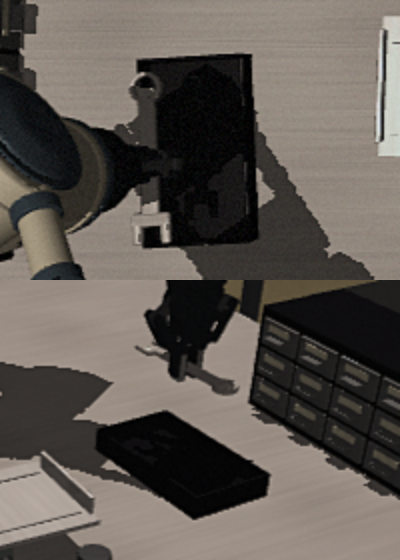

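```bash
python3 - <<'E'
from h import *
print(atz('top',50+146/2,220+85/2,.157),atz('top',50+153/2,220+232/2,.157))
E
python3 -m inch '[[[2,-2,-35],0],[[0,0,-40],0],[[0,0,-40],0],[[0,0,-12],0],[[0,0,0],0],[[0,0,0],0]]'
```

```text
[0.55388705 0.40845021 0.157     ] [0.41035303 0.39862504 0.157     ]
t: 5.7
tcp_pos: [0.4847, 0.4033, 0.1832]
eef_rot: [0.687, 0.726, 0.001, 0.0]
force: [-1.2, 0.3, -1.0]
gripper_width: 0.18
```

```bash
python3 -m inch '[[[0,0,-3],0],[[0,0,0],0]]'; python3 -m inch '[[[0,0,0],0],[[0,0,0],0],[[0,0,0],0],[[0,0,0],0],[[0,0,50],0],[[0,0,40],0],[[0,0,40],0],[[0,0,0],0]]' 0
python3 - <<'E'
from h import *
snap('top','t3.png');s=snap('scene','s3.png')
t=cv2.imread('pics/t3.png');s=cv2.imread('pics/s3.png')
a=cv2.resize(t[220:360,50:250],None,fx=2,fy=2);b=cv2.resize(s[120:260,340:540],None,fx=2,fy=2)
cv2.imwrite('pics/c3.png',np.vstack([a,b])[:600])
E
```

```text
t: 5.9
tcp_pos: [0.4843, 0.4035, 0.1798]
eef_rot: [0.687, 0.727, 0.001, 0.0]
force: [-0.7, 0.4, -0.4]
gripper_width: 0.177
t: 6.7
tcp_pos: [0.485, 0.4042, 0.3141]
eef_rot: [0.687, 0.727, 0.004, 0.001]
force: [0.8, 0.5, 0.0]
gripper_width: 0.498
```

View pics/c3.png

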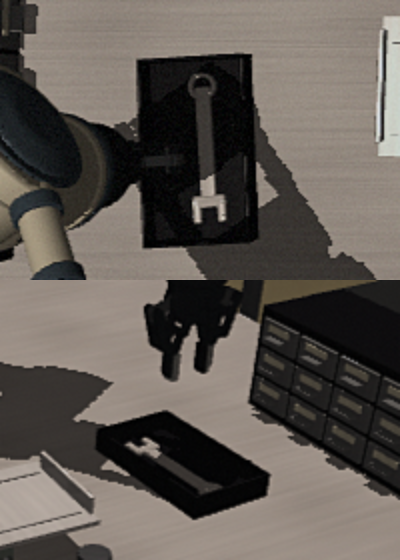

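```bash
python3 -m inch '[[[16,-38,-10],0],[[17,-38,-20],0],[[17,-38,-20],0],[[16,-36,-20],0],[[0,0,0],0],[[0,0,0],0]]' 1
python3 - <<'E'
from h import *
s=snap('scene','s4.png')
cv2.imwrite('pics/c4.png',cv2.resize(cv2.cvtColor(s,cv2.COLOR_RGB2BGR)[120:320,200:460],None,fx=3,fy=3))
print(env.state()['tcp_pos'])
E
```

```text
t: 7.4
tcp_pos: [0.5497, 0.2525, 0.237]
eef_rot: [0.688, 0.726, -0.001, -0.001]
force: [0.1, 1.3, -0.0]
gripper_width: -0.001
[0.54962432 0.25342676 0.23771473]
```

View pics/c4.png

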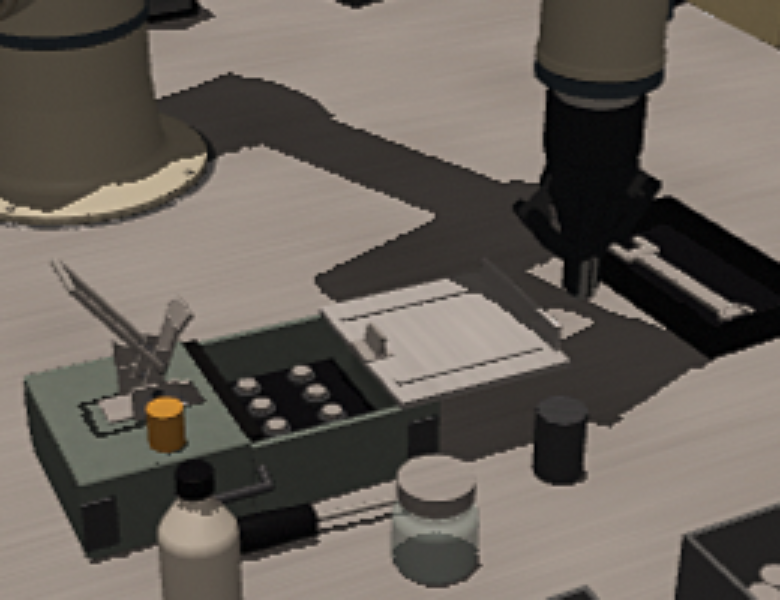

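```bash
python3 -m inch '[[[0,-14,6],0],[[0,-15,0],0],[[0,-12,0],0],[[0,-10,0],0],[[0,-10,0],0],[[0,-10,0],0]]'; python3 -m inch '[[[0,-10,0],0],[[0,-10,0],0],[[0,-10,0],0],[[0,-10,0],0],[[0,-10,0],0],[[0,-10,0],0]]'
```

```text
t: 8.05
tcp_pos: [0.5498, 0.1817, 0.2447]
eef_rot: [0.687, 0.727, -0.0, -0.0]
force: [-2.1, 3.6, 1.5]
gripper_width: 0.003
t: 8.65
tcp_pos: [0.5499, 0.1215, 0.2446]
eef_rot: [0.687, 0.727, -0.0, -0.0]
force: [-3.1, 4.5, -0.1]
gripper_width: 0.002
```

```bash
python3 -m inch '[[[0,-8,0],0],[[0,-7,0],0],[[0,-3,0],0],[[0,0,0],0]]'
python3 - <<'E'
from h import *
s=snap('scene','s5.png');t=snap('top','t5.png')
cv2.imwrite('pics/c5.png',cv2.resize(cv2.cvtColor(s,cv2.COLOR_RGB2BGR)[180:300,200:400],None,fx=4,fy=4))
print(env.state()['tcp_pos'],env.state()['force'])
E
```

```text
t: 9.05
tcp_pos: [0.5502, 0.1039, 0.2448]
eef_rot: [0.687, 0.727, 0.0, 0.0]
force: [-0.0, -0.4, -0.8]
gripper_width: 0.001
[0.55022987 0.10440687 0.24481136] [-0.11232045  0.92768849  0.1854504 ]
```

View pics/c5.png

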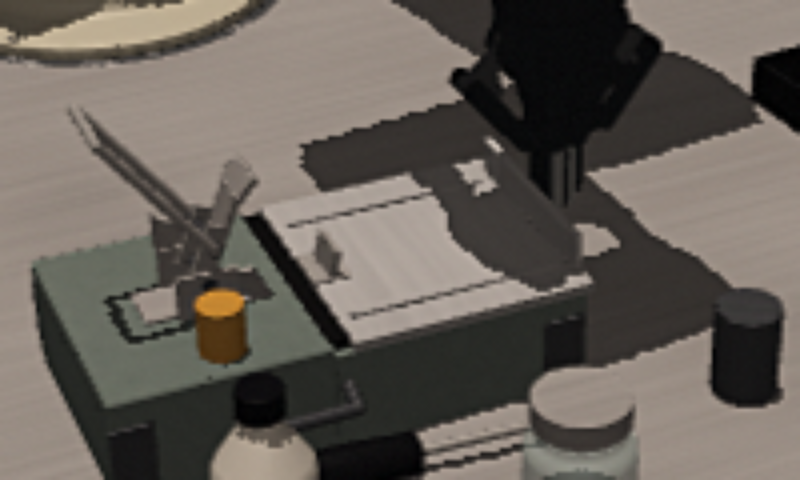

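```bash
python3 -m inch '[[[0,-3,0],0],[[0,-3,0],0]]';python3 -m inch '[[[0,-2,0],0],[[0,-2,0],0]]';python3 -m inch '[[[0,-2,0],0],[[0,0,0],0]]'
```

```text
t: 9.35
tcp_pos: [0.5501, 0.0994, 0.2448]
eef_rot: [0.687, 0.727, 0.001, -0.0]
force: [-0.4, 26.2, -0.1]
gripper_width: 0.0
t: 9.55
tcp_pos: [0.5501, 0.0968, 0.2449]
eef_rot: [0.687, 0.726, 0.002, -0.001]
force: [-1.2, 43.9, 0.0]
gripper_width: 0.002
t: 9.75
tcp_pos: [0.55, 0.0956, 0.2449]
eef_rot: [0.687, 0.726, 0.003, -0.002]
force: [-1.5, 47.9, -0.8]
gripper_width: -0.003
```

```bash
python3 -m inch '[[[0,15,0],0],[[0,15,20],0],[[0,0,40],0],[[0,0,40],0],[[0,0,0],0]]'
python3 - <<'E'
from h import *
s=snap('scene','s6.png');t=snap('top','t6.png')
cv2.imwrite('pics/c6.png',cv2.resize(cv2.cvtColor(s,cv2.COLOR_RGB2BGR)[180:300,200:400],None,fx=4,fy=4))
cv2.imwrite('pics/c6t.png',cv2.resize(cv2.cvtColor(t,cv2.COLOR_RGB2BGR)[195:325,280:430],None,fx=4,fy=4))
def tri(a,b):
    o1,d1=ray('scene',*a);o2,d2=ray('top',*b)
    k=np.linalg.lstsq(np.c_[d1,-d2],o2-o1,rcond=None)[0]
    p,q=o1+k[0]*d1,o2+k[1]*d2;return (p+q)/2,np.linalg.norm(p-q)
print(tri((221.2,212.5),(415.5,266.7)))
E
```

```text
t: 10.25
tcp_pos: [0.5512, 0.1228, 0.3496]
eef_rot: [0.687, 0.727, 0.003, 0.003]
force: [0.8, -0.7, -0.1]
gripper_width: -0.0
(array([ 0.54353373, -0.16182936,  0.178279  ]), np.float64(0.0005269075800782152))
```

View pics/c6.png

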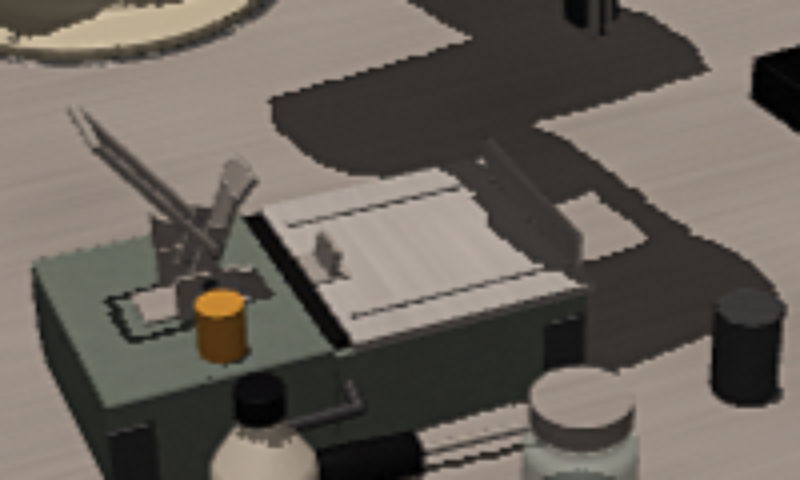

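View pics/c6t.png

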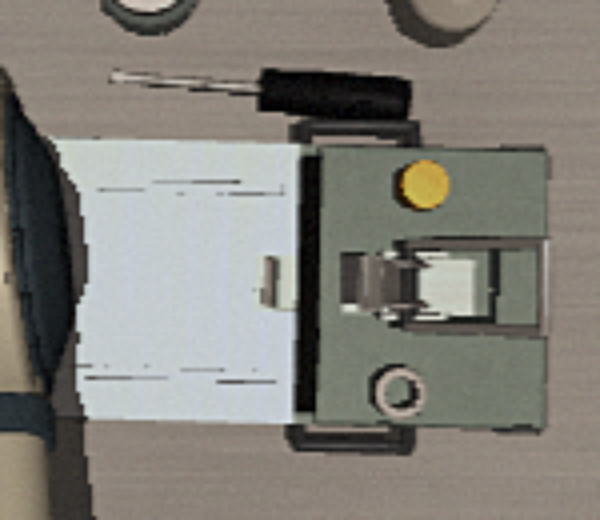

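```bash
python3 -m inch '[[[0,-10,40],0],[[-1,-40,12],0],[[-1,-45,0],0],[[-1,-45,0],0],[[-1,-45,0],0],[[-1,-45,0],0],[[-2,-50,0],0],[[-1,-45,0],0]]'; python3 -m inch '[[[0,0,0],0],[[0,-10,0],0],[[0,0,-30],0],[[0,0,-30],0],[[0,0,0],0]]'
python3 - <<'E'
from h import *
s=snap('scene','s7.png')
cv2.imwrite('pics/c7.png',cv2.resize(cv2.cvtColor(s,cv2.COLOR_RGB2BGR)[130:290,160:360],None,fx=4,fy=3.75))
print(env.state()['tcp_pos'],env.state()['force'])
E
```

```text
t: 11.15
tcp_pos: [0.5413, -0.2048, 0.3953]
eef_rot: [0.687, 0.727, -0.0, -0.001]
force: [1.4, -0.0, 0.1]
gripper_width: 0.001
t: 11.65
tcp_pos: [0.5409, -0.2114, 0.3329]
eef_rot: [0.687, 0.727, -0.001, -0.003]
force: [-1.7, 0.2, 0.6]
gripper_width: 0.001
[ 0.54157385 -0.21174713  0.33512315] [ 0.69960531 -0.50156522  0.79990833]
```

View pics/c7.png

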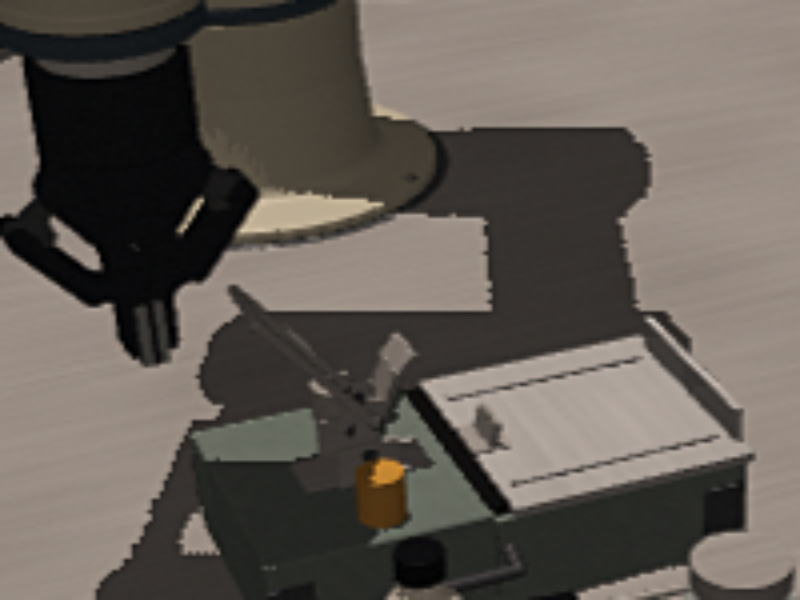

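```bash
python3 -m inch '[[[0,15,4],0],[[0,12,2],0],[[0,10,3],0],[[0,10,3],0],[[0,10,3],0],[[0,10,3],0],[[0,10,2],0],[[0,0,0],0]]'
python3 - <<'E'
from h import *
s=snap('scene','s8.png')
cv2.imwrite('pics/c8.png',cv2.resize(cv2.cvtColor(s,cv2.COLOR_RGB2BGR)[130:290,160:360],None,fx=4,fy=3.75))
print(env.state()['tcp_pos'],env.state()['force'])
E
```

```text
t: 12.5
tcp_pos: [0.5419, -0.1344, 0.357]
eef_rot: [0.687, 0.727, 0.0, -0.0]
force: [-0.5, -0.5, 0.4]
gripper_width: 0.0
[ 0.54199802 -0.13500034  0.35678902] [ 0.78182553 -0.53495657  0.74013042]
```

View pics/c8.png

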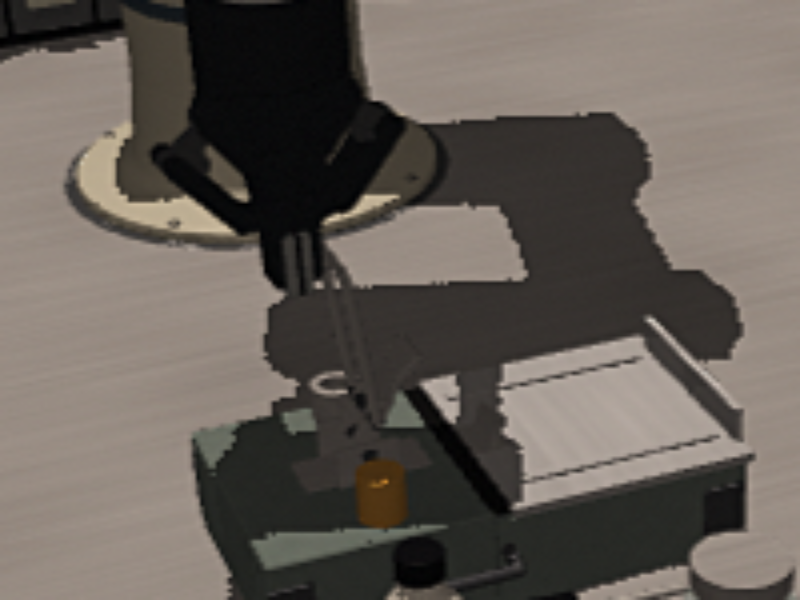

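```bash
python3 -m inch '[[[0,8,1],0],[[0,8,0],0],[[0,8,0],0],[[0,6,0],0],[[0,4,0],0],[[0,0,0],0],[[0,0,0],0],[[0,0,0],0]]'
python3 - <<'E'
from h import *
s=snap('scene','s9.png')
cv2.imwrite('pics/c9.png',cv2.resize(cv2.cvtColor(s,cv2.COLOR_RGB2BGR)[130:290,160:360],None,fx=4,fy=3.75))
print(env.state()['tcp_pos'],env.state()['force'])
E
```

```text
t: 13.35
tcp_pos: [0.542, -0.1018, 0.3577]
eef_rot: [0.687, 0.727, 0.0, 0.0]
force: [-0.8, 0.5, -0.3]
gripper_width: 0.002
[ 0.54197571 -0.10180786  0.3576734 ] [ 0.20725265  0.24306182 -0.01266735]
```

View pics/c9.png

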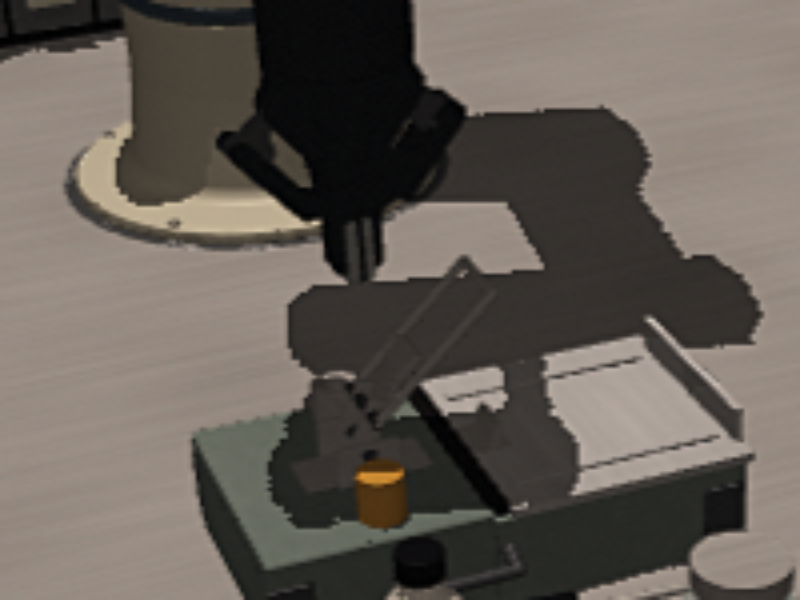

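```bash
python3 -m inch '[[[0,0,5],0],[[0,0,0],0],[[0,0,0],0],[[0,0,0],0]]'
python3 - <<'E'
from h import *
s=snap('scene','s10.png')
cv2.imwrite('pics/c10.png',cv2.resize(cv2.cvtColor(s,cv2.COLOR_RGB2BGR)[130:290,160:360],None,fx=4,fy=3.75))
E
```

```text
t: 13.8
tcp_pos: [0.542, -0.1016, 0.3627]
eef_rot: [0.687, 0.727, 0.0, 0.0]
force: [0.0, -0.6, 0.5]
gripper_width: 0.003
```

View pics/c10.png

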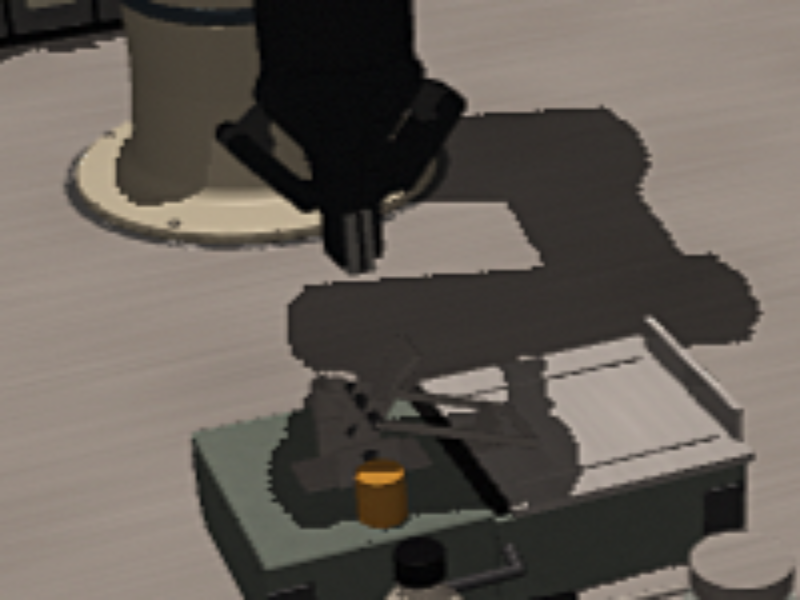

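```bash
python3 -m inch '[[[1,20,0],0],[[1,26,0],0],[[0,0,-20],0],[[0,0,0],0]]'
python3 - <<'E'
from h import *
s=snap('scene','s11.png')
cv2.imwrite('pics/c11.png',cv2.resize(cv2.cvtColor(s,cv2.COLOR_RGB2BGR)[170:290,200:350],None,fx=5,fy=5,interpolation=cv2.INTER_CUBIC))
print(env.state()['tcp_pos'])
E
```

```text
t: 14.25
tcp_pos: [0.5434, -0.0549, 0.3411]
eef_rot: [0.687, 0.727, -0.001, -0.001]
force: [-0.5, 0.5, 0.8]
gripper_width: -0.002
[ 0.54366009 -0.05541179  0.3420279 ]
```

View pics/c11.png

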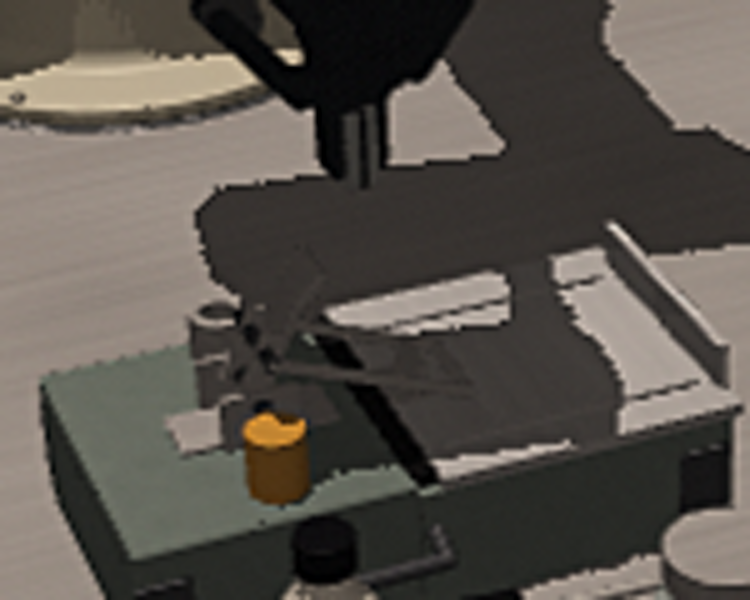

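```bash
python3 - <<'E'
import cv2,numpy as np
s=cv2.imread('pics/s11.png')[215:275,235:315].astype(float)
s=np.clip(s*2.2,0,255).astype(np.uint8)
cv2.imwrite('pics/c11b.png',cv2.resize(s,None,fx=10,fy=10,interpolation=cv2.INTER_CUBIC))
E
```

```text
(no output)
```

View pics/c11b.png

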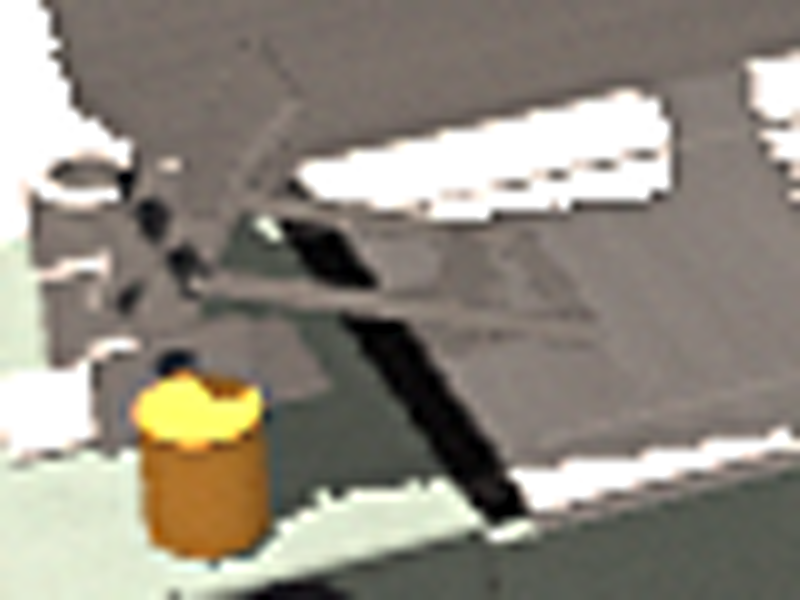

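```bash
python3 - <<'E'
from h import *
print(atz('scene',235+59,215+32.5,.070),atz('scene',235+50,215+23,.070))
for P in [(.545,-.0355,.066),(.545,-.033,.08),(.543,-.09,.141),(.543,-.1095,.084)]:print((proj('scene',P)-[235,215])*10)
E
```

```text
[ 0.57231712 -0.01733586  0.07      ] [ 0.52759524 -0.0196117   0.07      ]
[465.09282947 299.55365994]
[473.19867657 243.09658078]
[207.76502189  55.45369305]
[138.85391728 306.26335672]
```

```bash
python3 -m inch '[[[0,0,-22],0],[[0,0,-22],0],[[0,-10,0],0],[[0,-10,0],0],[[0,-8,0],0],[[0,-8,0],0],[[0,0,0],0]]'
python3 - <<'E'
from h import *
s=snap('scene','s12.png');t=snap('top','t12.png')
s=np.clip(cv2.cvtColor(s,cv2.COLOR_RGB2BGR)[190:280,215:335]*1.6,0,255).astype(np.uint8)
cv2.imwrite('pics/c12.png',cv2.resize(s,None,fx=6.5,fy=6.5,interpolation=cv2.INTER_CUBIC))
print(env.state()['tcp_pos'],env.state()['force'])
E
```

```text
t: 15.0
tcp_pos: [0.5442, -0.093, 0.2994]
eef_rot: [0.687, 0.726, 0.0, 0.001]
force: [-1.0, -0.1, 0.5]
gripper_width: -0.001
[ 0.54399644 -0.0919524   0.29903792] [0.3043201  0.38244596 0.57614099]
```

View pics/c12.png

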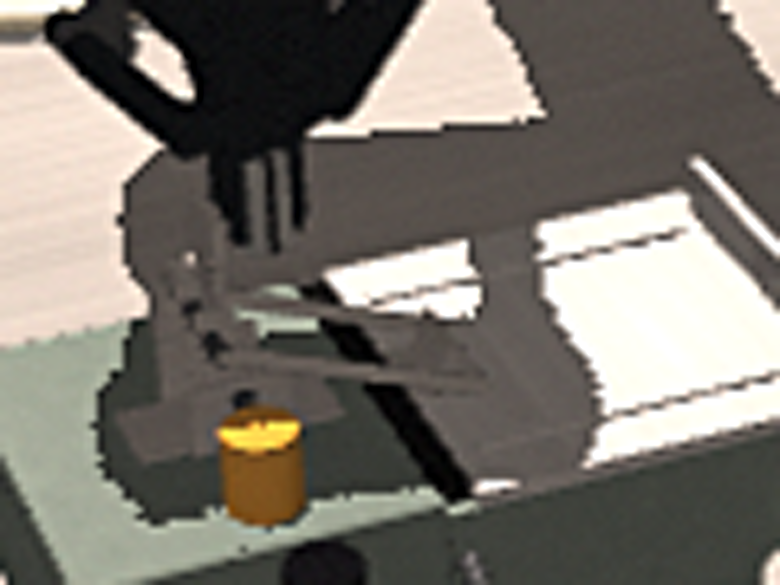

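```bash
python3 -m inch '[[[0,-8,0],0],[[0,-9,-1],0],[[0,-7,-2],0],[[0,-6,-2],0],[[0,0,0],0]]'
python3 - <<'E'
from h import *
s=snap('scene','s13.png')
s=np.clip(cv2.cvtColor(s,cv2.COLOR_RGB2BGR)[190:280,215:335]*1.6,0,255).astype(np.uint8)
cv2.imwrite('pics/c13.png',cv2.resize(s,None,fx=6.5,fy=6.5,interpolation=cv2.INTER_CUBIC))
print(env.state()['tcp_pos'],env.state()['force'])
E
```

```text
t: 15.6
tcp_pos: [0.5438, -0.1222, 0.2931]
eef_rot: [0.687, 0.726, -0.0, -0.001]
force: [-1.2, 2.2, -0.6]
gripper_width: -0.0
[ 0.54383293 -0.12197885  0.29331168] [-1.26114934  2.0242737  -1.02402889]
```

View pics/c13.png

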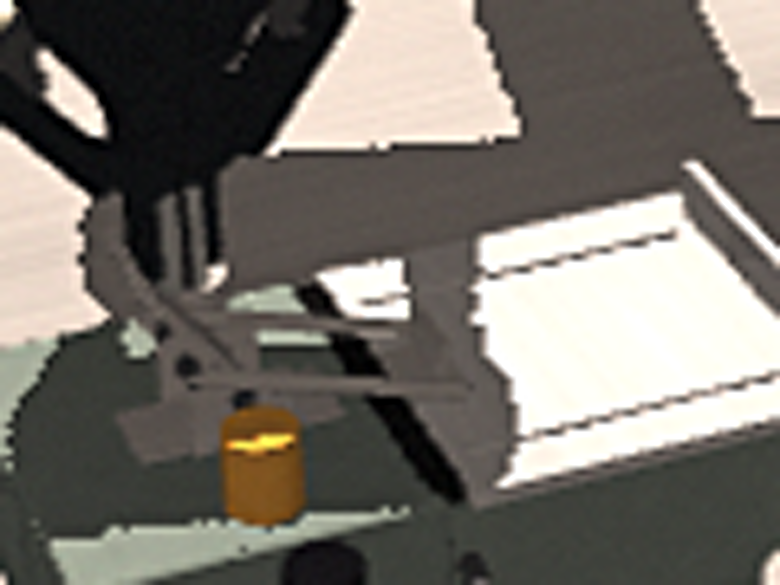

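```bash
python3 -m inch '[[[0,-6,-2],0],[[0,-4,-2],0],[[0,0,0],0]]'
python3 - <<'E'
from h import *
s=snap('scene','s14.png')
s=np.clip(cv2.cvtColor(s,cv2.COLOR_RGB2BGR)[190:280,215:335]*1.6,0,255).astype(np.uint8)
cv2.imwrite('pics/c14.png',cv2.resize(s,None,fx=6.5,fy=6.5,interpolation=cv2.INTER_CUBIC))
print(env.state()['tcp_pos'],env.state()['force'])
E
```

```text
t: 15.95
tcp_pos: [0.5439, -0.1317, 0.2895]
eef_rot: [0.687, 0.727, 0.0, -0.0]
force: [-0.1, 2.7, 0.2]
gripper_width: -0.001
[ 0.54398184 -0.13159805  0.28964716] [-1.11379606  2.17224716  0.27142538]
```

View pics/c14.png

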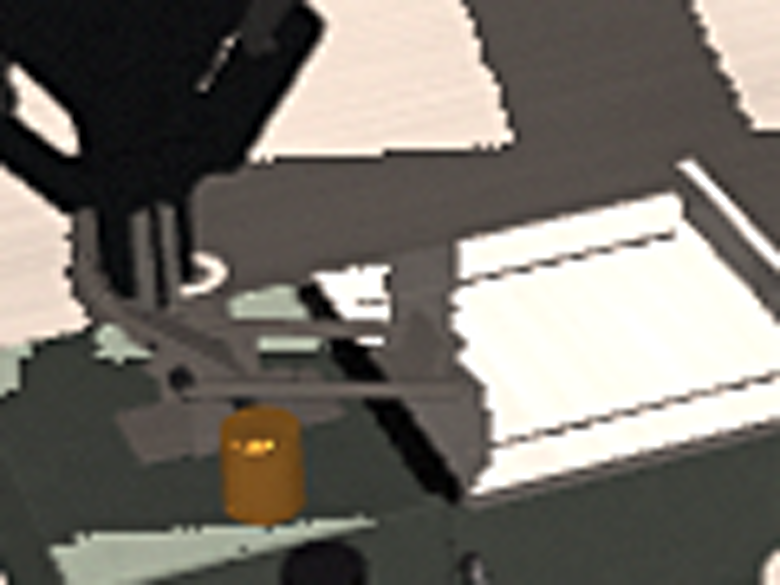

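```bash
python3 -m inch '[[[0,-5,-3],0],[[0,-4,-3],0],[[0,0,0],0]]'
python3 -m inch '[[[0,-4,-5],0],[[0,-3,-5],0],[[0,0,0],0]]'
python3 - <<'E'
from h import *
s=snap('scene','s15.png')
s=np.clip(cv2.cvtColor(s,cv2.COLOR_RGB2BGR)[190:280,215:335]*1.6,0,255).astype(np.uint8)
cv2.imwrite('pics/c15.png',cv2.resize(s,None,fx=6.5,fy=6.5,interpolation=cv2.INTER_CUBIC))
print(env.state()['tcp_pos'],env.state()['force'])
E
```

```text
t: 16.3
tcp_pos: [0.5441, -0.141, 0.2835]
eef_rot: [0.687, 0.727, -0.0, 0.0]
force: [1.3, 0.7, -0.3]
gripper_width: 0.003
t: 16.6
tcp_pos: [0.5438, -0.148, 0.2729]
eef_rot: [0.687, 0.727, -0.0, -0.0]
force: [-0.3, -0.8, 0.2]
gripper_width: 0.002
[ 0.54386088 -0.1478318   0.2732197 ] [ 0.27784498  1.40623278 -0.04054602]
```

View pics/c15.png

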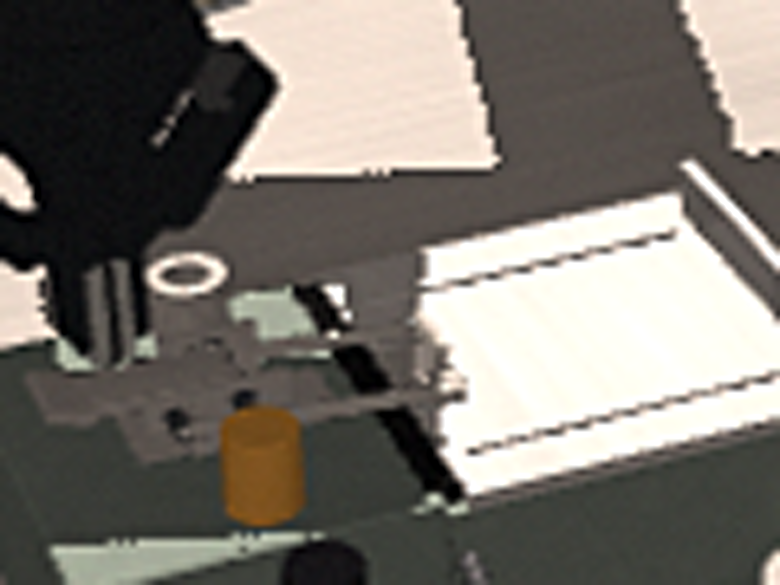

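```bash
python3 -m inch '[[[0,-3,-6],0],[[0,0,-4],0],[[0,0,0],0]]';python3 -m inch '[[[0,0,-2],0],[[0,0,-2],0],[[0,0,0],0]]'
```

```text
t: 16.95
tcp_pos: [0.5438, -0.1506, 0.263]
eef_rot: [0.687, 0.727, -0.0, -0.0]
force: [-0.7, 0.7, -0.3]
gripper_width: 0.002
t: 17.25
tcp_pos: [0.5439, -0.1505, 0.2619]
eef_rot: [0.687, 0.727, 0.0, 0.001]
force: [-12.0, 2.2, 41.9]
gripper_width: -0.001
```

```bash
python3 -m inch '[[[0,0,20],0],[[0,0,40],0],[[0,0,40],0],[[-30,-30,30],0],[[-40,-40,0],0],[[-40,-40,0],0],[[-20,-40,0],0],[[0,0,0],0]]'
python3 - <<'E'
from h import *
s=snap('scene','s16.png');t=snap('top','t16.png')
cv2.imwrite('pics/c16.png',cv2.resize(cv2.cvtColor(s,cv2.COLOR_RGB2BGR)[190:300,195:345],None,fx=5,fy=5,interpolation=cv2.INTER_CUBIC))
cv2.imwrite('pics/c16t.png',cv2.resize(cv2.cvtColor(t,cv2.COLOR_RGB2BGR)[195:325,280:430],None,fx=4,fy=4,interpolation=cv2.INTER_CUBIC))
print(env.state()['tcp_pos'],env.state()['force'])
E
```

```text
t: 18.05
tcp_pos: [0.4222, -0.2938, 0.3889]
eef_rot: [0.688, 0.725, -0.001, 0.001]
force: [0.3, -0.2, 0.3]
gripper_width: 0.002
[ 0.42393589 -0.29082665  0.38863543] [-0.17388634  0.66406969 -0.15010196]
```

View pics/c16.png

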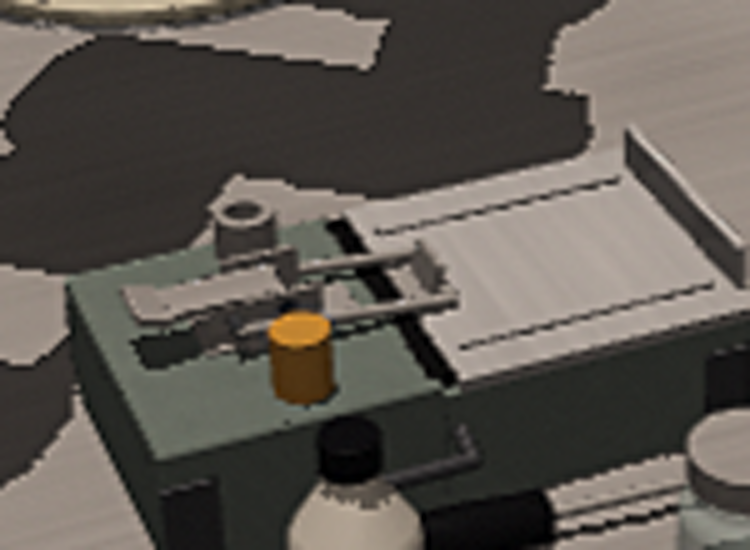

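View pics/c16t.png

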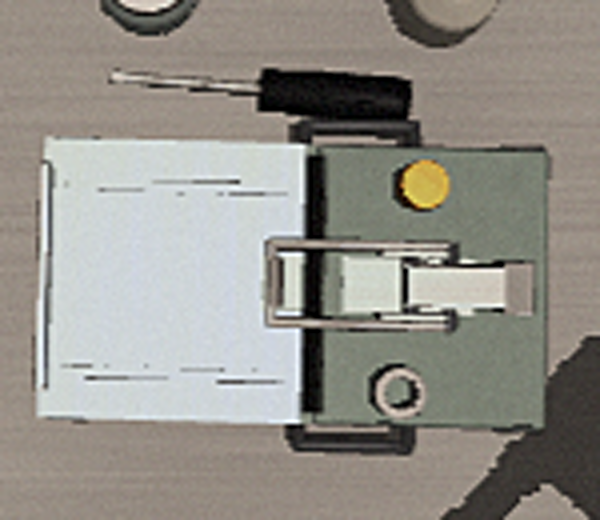

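View pics/t16.png

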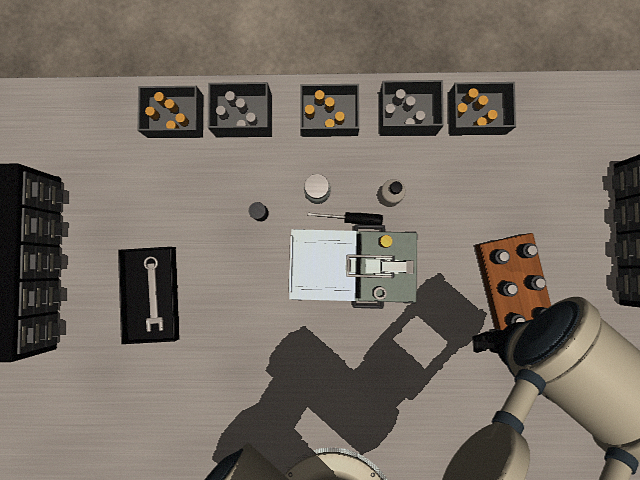

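```bash
python3 - <<'E'
from h import *
a=cv2.cvtColor(cv2.imread('pics/t6.png'),6).astype(float);b=cv2.cvtColor(cv2.imread('pics/t16.png'),6).astype(float)
for r in [(232,252),(282,298)]:
    for im in(a,b):
        p=im[r[0]:r[1],348:366].mean(0); print(p.round(0))
        th=130; i=np.where(p<th)[0][0]; print(348+i-1+(p[i-1]-th)/(p[i-1]-p[i]))
for P in [(.542,-.1695,.089),(.528,-.1695,.089),(.556,-.1695,.089)]:
  print((proj('top',P)-[280,195])*4,(proj('scene',P)-[195,190])*5)
print(env.state()['t'])
E
```

```text
[200. 202. 195. 201. 205. 218. 138.  37.  17.  23.  23.   8.  85. 120.
 120. 118. 116. 118.]
354.07565953210553
[210. 209. 211. 211. 211. 212. 217. 219.  96.  14.  25.  16.  27.  75.
 123. 128. 125. 125.]
355.7236628849271
[197. 202. 202. 205. 220. 125.  23.   8.  14.  13.   4.  83. 125. 125.
 124. 122. 123. 124.]
352.94930875576034
[207. 210. 210. 211. 212. 218. 219.  90.   1.  11.  11.  24.  51. 128.
 134. 131. 130. 131.]
354.6931652932622
[526.09968533 290.30305874] [132.34519785 300.97617227]
[526.48718637 317.20172137] [122.37987217 284.72363685]
[525.71280756 263.44766048] [142.50036845 317.53832737]
18.15
```

```bash
python3 - <<'E'
from station import env
print(env.job_done())
E
```

```text
the job is handed in; nothing more can be done
None
```

The job is handed in at about 18 s of the 64 s allowed; no verdict was reported. The wrench is in the tray, and the lid is shut with the latch hooked and pressed flat.

My last checks, with the arm clear of everything:
- **Wrench:** it lies in the middle of the tray and looks flat in both cameras. I released it about 20 mm above the floor, because the fingertips reach below the grasp.
- **Lid:** the latch drew it in about 3.6 mm from where it had sat on the seal. That leaves it roughly 0.4 mm from latched tight, assuming it rested at 4 mm, against the limit of 2.5 mm.
- **Crossbar:** it landed about 15 mm behind the keeper with the lever still up. In the final pictures it sits hooked on the +x side.
- **Lever:** it snapped over centre, and I pressed it down to a stop at 42 N. After I let go it stayed down, and its tip appears within a few mm of the place expected when flat.
- **Bystanders:** none looks moved or tipped in the pictures.

One reading disagreed with the description: I felt only 2–3 N while closing the lever, not the 7 N stated, though I paused only at a few points. My first estimate of the deck edge was also about 8 mm off, because I took the inner side of the black seal for the edge; I corrected it before working the latch.

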